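# Hook the choke out from under the instrument rack

### The job

A power choke has been pushed under the low wire instrument rack, where a gripper cannot get at it. Use the hook to drag the choke out until it is fully clear of the rack's front, without touching it with gripper or arm while it is still under there; lay the hook back down flat on the bench. Then pick up the choke and set it down gently, upright, on the floor of the aluminium tray, leaving the grey relay where it is.

Things in the scene. Friction and masses are not known exactly. Their poses are not given: they have to be found in the camera images.
- choke: Choke: white square base 60 x 60 mm, 26 mm high, and on its middle an upright copper coil 44 mm in diameter from 26 to 56 mm height. About 0.3 kg. Origin: centre of its underside; z up, x and y along the base's sides. Starts upright under the rack's front strip, sides within 0.25 rad of the rack's axes, at rack y -30 to +50 mm.
- hook: Hook, flat on the bench: black handle 110 x 24 mm, 26 mm high, then an 8 mm round aluminium rod, bent square into a crossbar. 0.2 kg. Origin: on the underside, 25 mm behind the handle's rod end, near the balance point; grip it here across the 24 mm. x: along the handle to the rod; y: to the crossbar's side; z up. Rod axis 13 mm above the underside.
- rack: Low wire rack, fixed: 8 steel rods along its y, 30 mm apart, underside 69, top 75 mm above the bench; 500 mm wide, 210 mm deep, a leg at each corner. Origin: on the bench under the middle of the front rod; x to the rack's back, y along that rod, z up. On its -y side of the choke the bench below is bare. A grey supply stands on it (x 80 to 210, y 135 to 235, top at 205 mm).
- tray: The open aluminium tray, fixed to the bench: 140 x 120 mm outside, walls 5 mm thick and 25 mm high, floor 5 mm thick. Origin: centre of its underside; x along its 140 mm side, z up.
- relay: A grey relay, a loose block 50 x 40 x 45 mm high, under the rack on the choke's +y side (rack axes). Leave it where it is. Origin: centre of its underside.
- hook_bar (a point): Middle of the hook's crossbar, on its axis: 169 mm along x and 44 mm along y from the hook's origin. The bar is 8 mm thick and reaches from the straight rod (whose axis is at the hook's y = 0) to y = +89 mm; its near face is at x = 165 mm, its far face at x = 173 mm.
Things that resemble listed ones, but are neither listed nor needed, are in the scene too. What is shaped like the tray but black or green is not meant. What is shaped like the choke but red is not meant.

How it is judged:
By the outcome, as a careful person would: the job done as asked, in the order asked, and still so for the second after the job is handed in, with the robot touching nothing.
It also fails if it takes over 64 s, if anything falls off the work surface, if the arm or the gripper's body presses on something with over 40 N, if the wrist force passes 120 N, or if a joint passes its speed limit or range.

### The arm

A 7-joint arm with a two-finger parallel gripper is mounted at the origin on the work surface. World frame = base frame: x ahead of the robot, y to its left, z up, the work surface at z = 0. Lengths are in m, angles in rad, forces in N, time in s.
With the tool pointing down it reaches from about 0.4 to 0.85 m from the base axis. Payload 10.4 kg.
Tool frame: the origin (TCP) lies midway between the tips of the shut fingers; the grasp point (between the pads) lies 19 mm behind it; z points along the fingers, y is the line along which they close (so a half turn about z gives the same grasp; the last joint's range is limited). The gripper opens to 87 mm and grips with 3 to 60 N. Pads are 19 mm wide; open, the fingers measure 117 mm over their backs; the gripper's body (75 mm by 190 mm) begins 51 mm behind the grasp point.
Start: joints at [1.318, 0.332, -0.065, 1.46, 0.022, 1.35, -0.088], TCP at [0.142, -0.609, 0.223] pointing down, gripper open.
Joint ranges: [-2.6, 2.6], [-0.5, 2.12], [-1.47, 1.34], [0.16, 2.42], [-1.27, 4.41], [0.06, 2.06], [-2.6, 2.6]. Speed limits (rad/s): [2.22, 2.22, 2.79, 2.79, 3.14, 3.14, 3.14].

### API

Orientations are given as a unit quaternion [x, y, z, w].
In Python, from bench import r gives the robot as it stands.
- The arm moves only by the tool carry_out, never from a script. Its argument "steps" is a list that holds one entry, the list of rows, each a list of 6 numbers: the shift along the tool's x, y, z in cm, then the turn, a rotation vector about the tool's x, y, z in rad. In form: [[[dx, dy, dz, wx, wy, wz], ...]]. A call has 1 to 20 rows; each row is the pose to reach, as a shift and turn from the pose commanded when the call began, along the tool's axes at that moment; what a row does not reach only later rows make up. A row lasts 1/12 s, in which the tool goes at most 41.7 mm and 7.16 degrees, less where a joint would pass 70% of its speed; a pose out of reach is approached as far as the arm can. A call with a gripper value outside its range is refused whole. "hand" is the closure, from -1 (fully open) to 1 (shut), set as the call begins (left out, the last holds). The fingers move at their own pace and stop on an object; "squeeze" is the grip in N (left out, the last holds). Time passes only in rows, so rows that repeat a pose let the fingers close. It gives the time, the measured TCP pose, the force, the opening and the grip force at its end, in the units of the state.
- r.read_state(): the state, without advancing time (a new reading comes with each control period).
- r.camera(name): name is "side" or "top" or "wrist"; returns the picture (480x640x3 uint8, red, green, blue); there is no depth.
- r.camera_params(name): a dict with "fx", "fy", "cx", "cy" (pixels), "view" (4x4, takes a point from world to camera coordinates). Camera axes: x right, y up, looking along -z (the intrinsics and any distortion apply to the point x, -y, -z); pixel columns grow to the right and rows downward; lengths in m; the calibration is good to about 2 mm. A picture is of the moment at which its call begins: read the wrist's pose just before it. camera_params takes no time and is no camera call; for the wrist camera it gives the pose at the moment of the call.
- r.close_job(): hands the job in; it is judged then, once.
The state is a dict: "time": time; "joint_positions": joint angles; "joint_vel": joint speeds; "joint_torque": joint torques, N m; "ee_pos": TCP position; "eef_rot": TCP orientation; "ft_force": force on the tool from outside, world axes, zero at the start; "torque": the same for the moment, N m; "width": finger opening in m; "grip_force": force on a finger pad.
Only numpy, scipy, OpenCV 4.12 (cv2) and the standard library are available. Lean on these libraries where they do the work, as an engineer would, in place of code of your own. Each camera call takes 0.05 s, during which the arm holds its last target. There are 200 camera calls.

## Working session

There is one attempt and no reset: what is moved stays moved. The work goes in short steps, Python scripts to look and compute and a tool call to move; the robot and the scene stay as the last step left them, time stands still between calls to the robot, and variables do not carry over. Pictures are saved under pics/ and viewed, at most 10 in all, crops included, and the job is handed in when it is done.

Besides the shell and the picture viewer there is one more tool, called as name(argument=value, ...), one argument or row to a line, values as JSON. carry_out: Moves the arm, as the interface text tells. Its arguments: {"type":"object","properties":{"steps":{"type":"array","items":{"type":"array","items":{"type":"array","items":{"type":"number"}}}},"hand":{"type":"number"},"squeeze":{"type":"number"}},"required":["steps"]}

```bash
ls; mkdir -p pics; python3 - <<'E'
from bench import r
import cv2,json
s=r.read_state(); print(s)
for n in("top","side"):
    cv2.imwrite(f"pics/{n}0.png",r.camera(n)[:,:,::-1]); print(n,r.camera_params(n))
print(r.camera_params("wrist"))
E
```

```text
pics
{'time': 0.0, 'joint_positions': array([ 1.31842751,  0.33283735, -0.06469303,  1.46095258,  0.02159904,
        1.34989143, -0.08849331]), 'joint_vel': array([ 0.00050063,  0.00047266,  0.00220421,  0.00129894, -0.00103177,
        0.0007223 ,  0.0003446 ]), 'joint_torque': array([-1.47182673e-03, -6.23256898e+01,  2.37387355e-02, -3.89909863e+01,
       -6.14496949e-02,  3.95927543e-02,  1.37082643e-04]), 'ee_pos': array([ 0.14224691, -0.60819767,  0.2217701 ]), 'eef_rot': array([ 9.93406590e-01,  1.14642320e-01, -1.13062494e-04, -6.87411484e-04]), 'ft_force': array([0.91698983, 0.24064129, 0.34907069]), 'torque': array([-0.00393818,  0.03322006,  0.04858564]), 'grip_force': 0.0, 'width': 0.08710653689025834}
top {'fx': 509.1377278043683, 'fy': 509.1377278043683, 'cx': 321.986896135921, 'cy': 240.42707476694397, 'view': array([[ 0.00166413, -0.99998128,  0.00588834,  0.10890844],
       [ 0.98007621,  0.00280046,  0.19860205, -0.52534817],
       [-0.19861482,  0.00544053,  0.98006253, -1.51234718],
       [ 0.        ,  0.        ,  0.        ,  1.        ]])}
side {'fx': 440.9659651178351, 'fy': 440.9659651178351, 'cx': 315.636489454683, 'cy': 246.9405486600794, 'view': array([[-0.91070798, -0.41273061,  0.01626102,  0.5426183 ],
       [ 0.23886076, -0.49412189,  0.83593606, -0.11971153],
       [-0.33698147,  0.76517776,  0.54858589, -1.10478826],
       [ 0.        ,  0.        ,  0.        ,  1.        ]])}
{'fx': 417.64154998925756, 'fy': 417.64154998925756, 'cx': 325.03592787733197, 'cy': 243.17358113856102, 'view': array([[ 0.22877378, -0.9734786 , -0.00140175, -0.62454277],
       [ 0.93422312,  0.21995282, -0.28079871,  0.03528716],
       [ 0.27365986,  0.06292984,  0.95976566, -0.39064011],
       [ 0.        ,  0.        ,  0.        ,  1.        ]])}
```

View pics/top0.png

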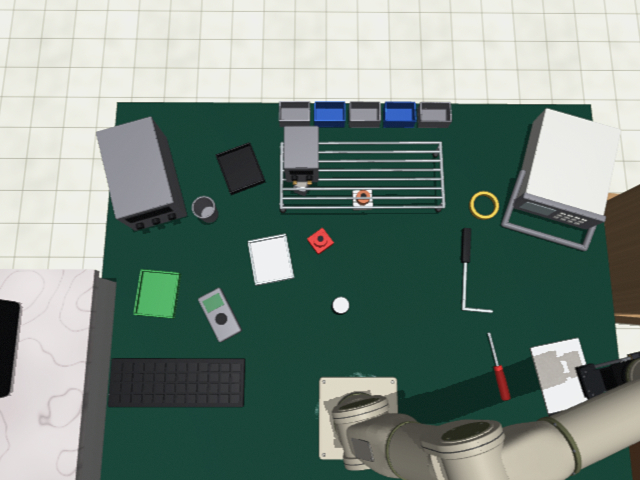

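View pics/side0.png

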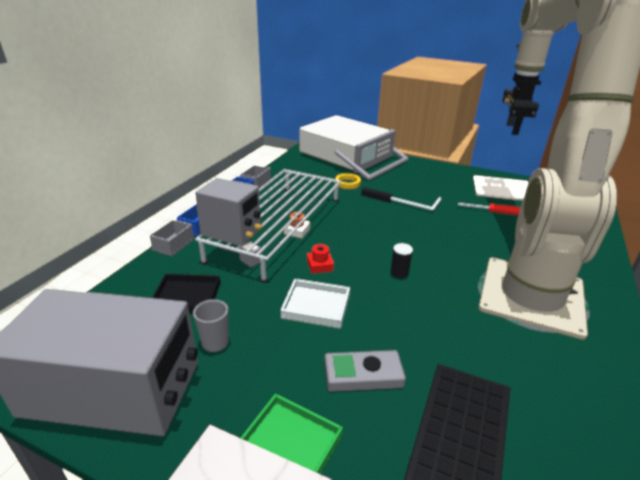

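The top view shows these pixels:
- Hook: handle (466,245), rod bend (464,308), crossbar tip (492,311).
- White/copper choke under the rack front: (363,198).
- Rack front rod: row ~208.
- Aluminium tray: (271,259).

Things that could be mistaken for these:
- Choke: the red choke at (320,240) is not meant. The white-based one at (363,198) is.
- Tray: black (240,168), green (157,293), and a white paper-like plate at (562,375). The choice is the one with light walls at (271,259).
- Hook: the screwdriver at (500,370) is not it.

Next is one close crop to check these.

```bash
cat > h.py <<'E'
import numpy as np,cv2
from bench import r
def ray(P,u,v):
    V=np.array(P["view"]);R=V[:3,:3];t=V[:3,3]
    d=R.T@np.array([(u-P["cx"])/P["fx"],-(v-P["cy"])/P["fy"],-1]);return -R.T@t,d
def p2w(P,u,v,z):
    c,d=ray(P,u,v);return c+d*(z-c[2])/d[2]
def w2p(P,p):
    V=np.array(P["view"]);q=V[:3,:3]@np.asarray(p,float)+V[:3,3]
    return P["cx"]+P["fx"]*q[0]/-q[2],P["cy"]-P["fy"]*q[1]/-q[2]
E
python3 - <<'E'
from h import *
im=cv2.imread("pics/top0.png");P=r.camera_params("top")
cv2.imwrite("pics/crop0.png",cv2.resize(im[130:325,240:500],None,fx=3,fy=3,interpolation=cv2.INTER_CUBIC))
g=cv2.cvtColor(im,cv2.COLOR_BGR2HSV)
def rect(m,z,box,n):
    k=np.zeros_like(m);a,b,c,d=box;k[b:d,a:c]=m[b:d,a:c]
    ys,xs=np.nonzero(k);R=cv2.minAreaRect(np.float32(np.c_[xs,ys]))
    pts=np.array([p2w(P,*q,z)[:2] for q in cv2.boxPoints(R)]);print(n,len(xs),R,pts.mean(0).round(4),pts.round(3).tolist())
bright=(g[...,2]>130).astype(np.uint8)
dark=(g[...,2]<45).astype(np.uint8)
rect(dark,.026,(458,220,476,275),"handle")
rect(bright&(g[...,1]<60).astype(np.uint8),.025,(245,228,300,290),"tray")
for n,u,v,z in[("front L",282,210,.072),("front R",443,207,.072),("choke coil",363,198,.056),("bend",464,309,.013),("tip",492,311,.013),("cyl top",341,305,.06),("red",320,240,.04)]:print(n,p2w(P,u,v,z).round(4))
E
```

```text
handle 200 ((465.1152648925781, 245.00445556640625), (9.377681732177734, 34.282344818115234), 2.2025983333587646) [ 0.5175 -0.3375] [[0.463, -0.318], [0.573, -0.328], [0.572, -0.357], [0.462, -0.347]]
tray 1743 ((270.06329345703125, 258.84356689453125), (44.74712371826172, 39.62281036376953), 79.5625228881836) [0.4725 0.271 ] [[0.53, 0.346], [0.553, 0.224], [0.415, 0.197], [0.392, 0.317]]
front L [0.6161 0.2331 0.072 ]
front R [ 0.6272 -0.2623  0.072 ]
choke coil [ 0.6598 -0.0176  0.056 ]
bend [ 0.3193 -0.327   0.013 ]
tip [ 0.3134 -0.4128  0.013 ]
cyl top [0.3272 0.0531 0.06  ]
red [0.5289 0.1162 0.04  ]
```

View pics/crop0.png

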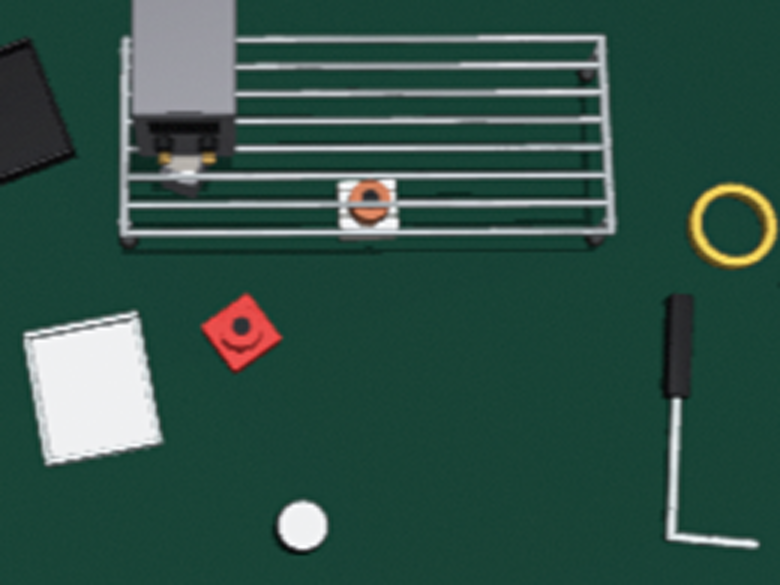

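The crop confirms the choke (white base, copper coil) at crop (369,205), straddling the front two rods. The hook's handle is at (679,345) and its bend at (671,537), with the crossbar going right. The tray is at (92,390), and the relay at (182,178) is far from the choke. First I'll move above the hook origin, about (0.4875,-0.336).

carry_out(
  steps=[
    [[20, -9.4, 3, 0, 0, 0.14], [39.9, -18.7, 6, 0, 0, 0.28], [39.9, -18.7, 6, 0, 0, 0.28], [39.9, -18.7, 6, 0, 0, 0.28], [39.9, -18.7, 6, 0, 0, 0.28], [39.9, -18.7, 6, 0, 0, 0.28], [39.9, -18.7, 6, 0, 0, 0.28], [39.9, -18.7, 6, 0, 0, 0.28], [39.9, -18.7, 6, 0, 0, 0.28], [39.9, -18.7, 6, 0, 0, 0.28], [39.9, -18.7, 6, 0, 0, 0.28], [39.9, -18.7, 6, 0, 0, 0.28], [39.9, -18.7, 6, 0, 0, 0.28], [39.9, -18.7, 6, 0, 0, 0.28], [39.9, -18.7, 6, 0, 0, 0.28], [39.9, -18.7, 6, 0, 0, 0.28], [39.9, -18.7, 6, 0, 0, 0.28]],
  ],
  hand=-1,
  squeeze=40,
)

```text
time: 1.52
ee_pos: [0.4875, -0.3367, 0.1627]
eef_rot: [1.0, -0.026, 0.0, 0.0]
ft_force: [1.0, -0.2, 0.5]
width: 0.0867
grip_force: 0.0
```

```bash
cat >> h.py <<'E'
from scipy.spatial.transform import Rotation as Ro
def delta(p,yyaw):
    "tool down at p, tool y heading yyaw (world) -> row"
    s=r.read_state();R=Ro.from_quat(s["eef_rot"])
    y=np.array([np.cos(yyaw),np.sin(yyaw),0]);z=np.array([0,0,-1.]);T=Ro.from_matrix(np.c_[np.cross(y,z),y,z])
    return np.r_[R.inv().apply(np.array(p)-s["ee_pos"])*100,(R.inv()*T).as_rotvec()].round(3)
def pose():
    s=r.read_state();R=Ro.from_quat(s["eef_rot"]).as_matrix()
    print("t",round(s["time"],2),"p",s["ee_pos"].round(4),"yyaw",np.arctan2(R[1,1],R[0,1]).round(4),"z",R[:,2].round(3),"q",s["joint_positions"].round(2),"F",s["ft_force"].round(1),"w",round(s["width"],4),"g",round(s["grip_force"],1))
E
python3 - <<'E'
from h import *
pose();P=r.camera_params("wrist");im=r.camera("wrist");cv2.imwrite("pics/w1.png",im[:,:,::-1])
g=im.max(2);m=((g<45)).astype(np.uint8)
n,l,st,c=cv2.connectedComponentsWithStats(m)
for i in range(1,n):
    if st[i,4]>800: 
        ys,xs=np.nonzero(l==i);R=cv2.minAreaRect(np.float32(np.c_[xs,ys]));print(st[i],R,np.mean([p2w(P,*q,.026) for q in cv2.boxPoints(R)],0).round(4))
print(w2p(P,[.4875,-.336,.026]))
E
```

```text
t 1.52 p [ 0.4875 -0.3367  0.1627] yyaw -1.6229 z [-0.    -0.001 -1.   ] q [ 0.76  0.32 -0.29  1.62  0.09  1.22 -1.17] F [ 1.  -0.2  0.5] w 0.0867 g 0.0
[ 129  378   44   56 1878] ((151.92190551757812, 404.7606506347656), (57.87348937988281, 39.45305633544922), 82.23483276367188) [ 0.3421 -0.1839  0.026 ]
[ 478  378   44   36 1312] ((499.5, 395.5), (43.0, 35.0), 0.0) [ 0.3366 -0.4752  0.026 ]
(np.float64(323.55899255175575), np.float64(229.05457996963722))
```

View pics/w1.png

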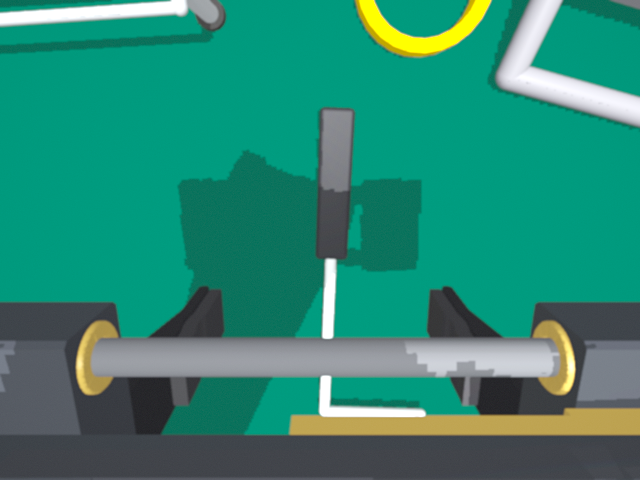

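The wrist view shows the handle running from (337,109) to (332,257), with the bend at (324,411) and the crossbar tip at (425,412). The fingers close across the handle.

```bash
python3 - <<'E'
from h import *
P=r.camera_params("wrist")
b=p2w(P,337.5,109.5,.026);f=p2w(P,331.7,257.5,.026);k=p2w(P,325,411,.013)
print(b,f,k,np.hypot(*(f-b)[:2]),np.hypot(*(k-f)[:2]))
d=(k-b)[:2];d/=np.hypot(*d);o=f[:2]-.025*d;print("yaw",np.arctan2(d[1],d[0]),"o",o)
print(delta([*o,.004],np.arctan2(d[1],d[0])+np.pi/2))
E
```

```text
[ 0.57117973 -0.34960851  0.026     ] [ 0.46529841 -0.34074645  0.026     ] [ 0.31903001 -0.32826316  0.013     ] 0.10625154116671459 0.14680012344669638
yaw 3.0571405323609366 o [ 0.49020931 -0.34285524]
[ 0.285  0.618 15.876  0.    -0.     0.033]
```

carry_out(
  steps=[
    [[0.1, 0.3, 4, 0, 0, 0.03], [0.2, 0.5, 8, 0, 0, 0.03], [0.2, 0.5, 11, 0, 0, 0.03], [0.2, 0.5, 13.5, 0, 0, 0.03], [0.2, 0.5, 15, 0, 0, 0.03], [0.2, 0.5, 15.7, 0, 0, 0.03], [0.2, 0.5, 15.7, 0, 0, 0.03], [0.2, 0.5, 15.7, 0, 0, 0.03]],
  ],
)

```text
time: 2.23
ee_pos: [0.4904, -0.3412, 0.0064]
eef_rot: [0.999, -0.04, 0.0, 0.0]
ft_force: [0.0, 0.6, 0.4]
width: 0.0871
grip_force: 0.0
```

carry_out(
  steps=[
    [[0, 0, 0, 0, 0, 0], [0, 0, 0, 0, 0, 0], [0, 0, 0, 0, 0, 0], [0, 0, 0, 0, 0, 0], [0, 0, 0, 0, 0, 0], [0, 0, 0, 0, 0, 0], [0, 0, 0, 0, 0, 0], [0, 0, 0, 0, 0, 0], [0, 0, 0, 0, 0, 0], [0, 0, 0, 0, 0, 0]],
  ],
  hand=1,
  squeeze=45,
)

```text
time: 3.07
ee_pos: [0.4901, -0.3407, 0.0056]
eef_rot: [0.999, -0.04, 0.0, 0.0]
ft_force: [0.8, 0.4, 1.5]
width: 0.0284
grip_force: 0.0
```

```bash
python3 - <<'E'
from h import *
pose(); print(delta([.45,-.22,.09],-.1),delta([.43,-.2,.09],1.57))
E
```

```text
t 3.07 p [ 0.4901 -0.3407  0.0056] yyaw -1.651 z [ 0. -0. -1.] q [ 0.74  0.5  -0.26  1.74  0.15  0.93 -1.23] F [0.8 0.4 1.5] w 0.0284 g 0.0
[ -4.961 -11.71   -8.446   0.      0.     -1.551] [ -7.115 -13.543  -8.446  -0.     -0.      3.062]
```

carry_out(
  steps=[
    [[0, 0, 0, 0, 0, 0], [0, 0, 0, 0, 0, 0], [0, 0, 0, 0, 0, 0], [0, 0, 0, 0, 0, 0], [0, 0, 0, 0, 0, 0], [0, 0, -1, 0, 0, 0], [0, 0, -3, 0, 0, 0], [-0.5, -1.5, -5, 0, 0, 0], [-1.0, -3.0, -7, 0, 0, -0.1], [-1.8, -4.5, -8.5, 0, 0, -0.2], [-2.4, -6.0, -8.5, 0, 0, -0.3], [-3.0, -7.5, -8.5, 0, 0, -0.4], [-3.6, -9.0, -8.5, 0, 0, -0.5], [-4.2, -10.5, -8.5, 0, 0, -0.6], [-5, -11.7, -8.5, 0, 0, -0.7], [-5, -11.7, -8.5, 0, 0, -0.8], [-5, -11.7, -8.5, 0, 0, -0.9], [-5, -11.7, -8.5, 0, 0, -1.0], [-5, -11.7, -8.5, 0, 0, -1.1], [-5, -11.7, -8.5, 0, 0, -1.2]],
  ],
)

```text
time: 4.73
ee_pos: [0.4495, -0.2199, 0.0912]
eef_rot: [0.846, 0.533, -0.0, 0.0]
ft_force: [-1.1, -0.4, -1.4]
width: 0.0238
grip_force: 44.9
```

```bash
python3 - <<'E'
from h import *
pose(); print(delta([.43,-.2,.06],.7),delta([.43,-.18,.06],1.57))
E
```

```text
t 4.73 p [ 0.4495 -0.2199  0.0912] yyaw -0.4458 z [ 0. -0. -1.] q [ 0.82  0.22 -0.5   1.92  0.12  1.03 -0.18] F [-1.1 -0.4 -1.4] w 0.0238 g 44.9
[ 0.96  -2.618  3.115 -0.     0.    -1.146] [ 2.764 -3.481  3.114 -0.     0.    -2.016]
```

carry_out(
  steps=[
    [[0, -0.3, 0, 0, 0, -0.11], [0.2, -0.6, 0, 0, 0, -0.22], [0.4, -1, 0, 0, 0, -0.33], [0.6, -1.4, 0, 0, 0, -0.44], [0.8, -1.8, 0, 0, 0, -0.55], [1, -2.2, 0, 0, 0, -0.66], [1.3, -2.6, 0, 0, 0, -0.77], [1.6, -3, 0, 0, 0, -0.88], [1.9, -3.4, 0, 0, 0, -0.99], [2.2, -3.8, 0, 0, 0, -1.1], [2.5, -4.1, 0, 0, 0, -1.21], [2.8, -4.4, 0, 0, 0, -1.32], [3.0, -4.6, 0, 0, 0, -1.43], [3.2, -4.8, 0, 0, 0, -1.54], [3.2, -4.8, 0, 0, 0, -1.65], [3.2, -4.8, 0, 0, 0, -1.76], [3.2, -4.8, 0, 0, 0, -1.87], [3.2, -4.8, 0, 0, 0, -1.98], [3.2, -4.8, 0, 0, 0, -2.02], [3.2, -4.8, 0, 0, 0, -2.02]],
  ],
)

```text
time: 6.4
ee_pos: [0.4202, -0.1703, 0.091]
eef_rot: [-0.0, 1.0, -0.0, -0.0]
ft_force: [0.4, 0.1, -2.7]
width: 0.0237
grip_force: 44.9
```

```bash
python3 - <<'E'
from h import *
pose(); print(delta([.42,-.17,.010],1.576))
P=r.camera_params("top");im=cv2.cvtColor(r.camera("top"),cv2.COLOR_RGB2BGR)
cv2.imwrite("pics/t2.png",cv2.resize(im[150:350,280:480],None,fx=3,fy=3,interpolation=cv2.INTER_CUBIC))
E
```

```text
t 6.4 p [ 0.4202 -0.1703  0.091 ] yyaw 1.5711 z [-0.    -0.001 -1.   ] q [ 0.99  0.14 -0.74  2.02  0.12  1.02  1.77] F [ 0.4  0.1 -2.7] w 0.0237 g 44.9
[ 2.400e-02  3.600e-02  8.101e+00 -1.000e-03 -0.000e+00 -5.000e-03]
```

View pics/t2.png

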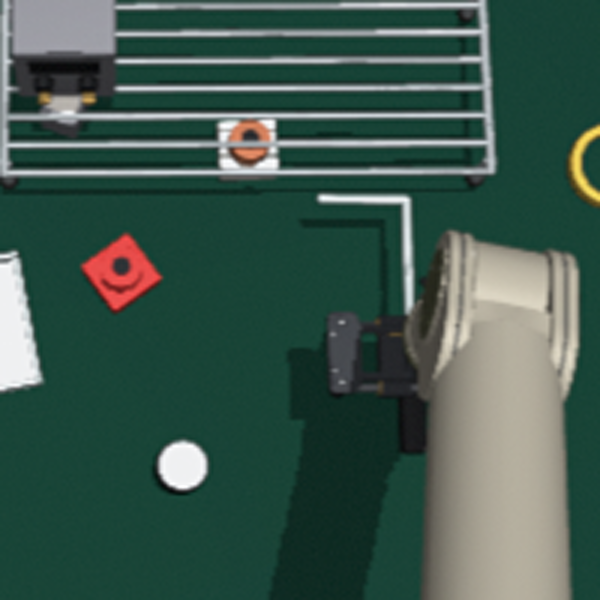

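The top view shows the hook turned. Its bar runs from crop (320,199) to (408,200) and its rod goes down to (411,310). The choke is undisturbed at (248,148), and the path is clear.

```bash
python3 - <<'E'
from h import *
P=r.camera_params("top");f=lambda a,b,z:print((a,b),p2w(P,280+a/3,150+b/3,z).round(4))
for q in[(320,199,.0985),(406,200,.0985),(411,310,.0985),(9,174,.072),(493,171,.072),(248,173,.072),(219,120,.026),(277,120,.026),(249,140,.056)]:f(*q)
for x,y in[(.66,-.018),(.655,-.02)]:
  print([np.round((np.array(w2p(P,[x+a,y+b,.026]))-[280,150])*3,0) for a,b in[(.03,.03),(.03,-.03),(-.03,.03),(-.03,-.03)]])
E
```

```text
(320, 199) [ 0.5904 -0.0843  0.0985]
(406, 200) [ 0.5896 -0.1708  0.0985]
(411, 310) [ 0.4775 -0.1718  0.0985]
(9, 174) [0.6224 0.2301 0.072 ]
(493, 171) [ 0.6272 -0.2664  0.072 ]
(248, 173) [ 0.6243 -0.0147  0.072 ]
(219, 120) [0.6949 0.0112 0.026 ]
(277, 120) [ 0.6951 -0.0505  0.026 ]
(249, 140) [ 0.6641 -0.0177  0.056 ]
[array([218., 124.]), array([275., 125.]), array([219., 179.]), array([276., 179.])]
[array([220., 129.]), array([277., 129.]), array([221., 184.]), array([278., 184.])]
```

carry_out(
  steps=[
    [[0, 0, 2.5, 0, 0, 0], [0, 0, 5, 0, 0, 0], [0, 0, 7, 0, 0, 0], [0, 0, 8.1, 0, 0, 0], [0, 0, 8.1, 0, 0, 0], [-1.5, 0, 8.1, 0, 0, 0], [-3.5, 0, 8.1, 0, 0, 0], [-5.5, 0, 8.1, 0, 0, 0], [-7.5, 0, 8.1, 0, 0, 0], [-9.5, 0, 8.1, 0, 0, 0], [-11.5, 0, 8.1, 0, 0, 0], [-12.5, 0, 8.1, 0, 0, 0], [-13, 0, 8.1, 0, 0, 0], [-13, 0, 8.1, 0, 0, 0]],
  ],
)

```text
time: 7.62
ee_pos: [0.5516, -0.1705, 0.0106]
eef_rot: [0.001, 1.0, -0.0, 0.001]
ft_force: [-0.7, 0.1, -2.3]
width: 0.0235
grip_force: 44.9
```

```bash
python3 - <<'E'
from h import *
pose()
E
```

```text
t 7.62 p [ 0.5516 -0.1705  0.0106] yyaw 1.5687 z [ 0.002 -0.    -1.   ] q [ 0.75  0.53 -0.65  1.77  0.38  0.97  1.52] F [-0.7  0.1 -2.3] w 0.0235 g 44.9
```

carry_out(
  steps=[
    [[0, 1.5, 0, 0, 0, 0], [0, 3.5, 0, 0, 0, 0], [0, 5.5, 0, 0, 0, 0], [0, 7.5, 0, 0, 0, 0], [0, 9, 0, 0, 0, 0], [0, 10, 0, 0, 0, 0], [0, 10, 0, 0, 0, 0], [0.5, 10, 0, 0, 0, 0], [1, 10, 0, 0, 0, 0], [1.5, 10, 0, 0, 0, 0], [2, 10, 0, 0, 0, 0], [2.5, 10, 0, 0, 0, 0], [3, 10, 0, 0, 0, 0], [3.5, 10, 0, 0, 0, 0], [4, 10, 0, 0, 0, 0], [4, 10, 0, 0, 0, 0]],
  ],
)

```text
time: 8.95
ee_pos: [0.5094, -0.0706, 0.0095]
eef_rot: [0.001, 1.0, -0.0, -0.0]
ft_force: [0.4, 0.3, -1.8]
width: 0.0238
grip_force: 44.9
```

```bash
python3 - <<'E'
from h import *
pose()
im=cv2.cvtColor(r.camera("top"),cv2.COLOR_RGB2BGR)
cv2.imwrite("pics/t3.png",cv2.resize(im[150:350,280:480],None,fx=3,fy=3,interpolation=cv2.INTER_CUBIC))
E
```

```text
t 8.95 p [ 0.5094 -0.0706  0.0095] yyaw 1.5691 z [-0.001 -0.    -1.   ] q [ 0.66  0.42 -0.71  1.93  0.34  0.91  1.35] F [ 0.4  0.3 -1.8] w 0.0238 g 44.9
```

View pics/t3.png

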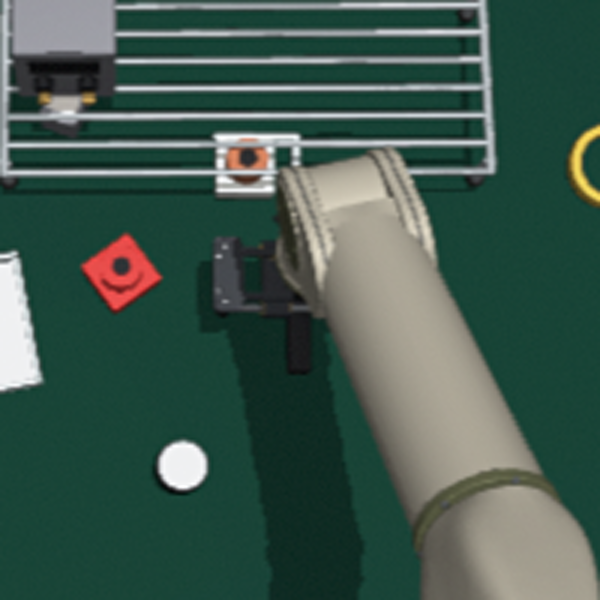

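The hook's bar (crop row 137) is behind the choke, and the choke has started to move out to (246,160). I'll keep pulling.

carry_out(
  steps=[
    [[0.5, 0, 0, 0, 0, 0], [1, 0, 0, 0, 0, 0], [1.5, 0, 0, 0, 0, 0], [2, 0, 0, 0, 0, 0], [2.5, 0, 0, 0, 0, 0], [3, 0, 0, 0, 0, 0], [3.5, 0, 0, 0, 0, 0], [4, 0, 0, 0, 0, 0], [4.5, 0, 0, 0, 0, 0], [5, 0, 0, 0, 0, 0], [5.5, 0, 0, 0, 0, 0], [6, 0, 0, 0, 0, 0], [6.5, 0, 0, 0, 0, 0], [7, 0, 0, 0, 0, 0], [7.5, 0, 0, 0, 0, 0], [8, 0, 0, 0, 0, 0], [8, 0, 0, 0, 0, 0]],
  ],
)

```text
time: 10.42
ee_pos: [0.4292, -0.0705, 0.0093]
eef_rot: [0.001, 1.0, -0.0, -0.001]
ft_force: [0.2, 0.4, -1.7]
width: 0.0238
grip_force: 44.9
```

```bash
python3 - <<'E'
from h import *
pose()
im=cv2.cvtColor(r.camera("top"),cv2.COLOR_RGB2BGR)
cv2.imwrite("pics/t4.png",cv2.resize(im[150:350,280:480],None,fx=3,fy=3,interpolation=cv2.INTER_CUBIC))
E
```

```text
t 10.42 p [ 0.4292 -0.0705  0.0093] yyaw 1.569 z [-0.001 -0.    -1.   ] q [ 0.77  0.26 -0.76  2.12  0.24  0.84  1.43] F [ 0.2  0.4 -1.7] w 0.0238 g 44.9
```

View pics/t4.png

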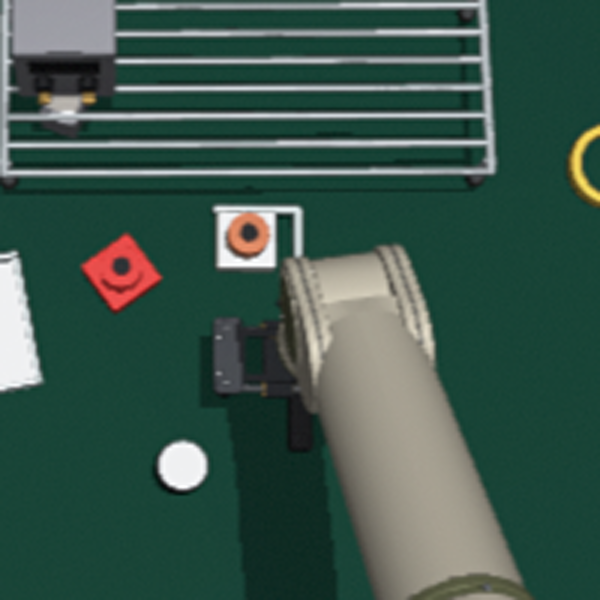

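The choke is fully out at crop (247,238), well below the front rod at row 173. I'll back the bar off it, lay the hook down and release.

carry_out(
  steps=[
    [[-0.3, 0, 0, 0, 0, 0], [-0.7, 0, 0, 0, 0, 0], [-1, 0, 0, 0, 0, 0], [-1, 0, 0, 0, 0, 0], [-1, 0, 0.2, 0, 0, 0], [-1, 0, 0.35, 0, 0, 0], [-1, 0, 0.4, 0, 0, 0], [-1, 0, 0.4, 0, 0, 0], [-1, 0, 0.4, 0, 0, 0]],
  ],
)

```text
time: 11.22
ee_pos: [0.4403, -0.0703, 0.0055]
eef_rot: [0.001, 1.0, 0.0, -0.0]
ft_force: [-0.3, 1.3, -1.1]
width: 0.0236
grip_force: 44.9
```

carry_out(
  steps=[
    [[0, 0, 0, 0, 0, 0], [0, 0, 0, 0, 0, 0], [0, 0, 0, 0, 0, 0], [0, 0, 0, 0, 0, 0], [0, 0, 0, 0, 0, 0], [0, 0, 0, 0, 0, 0], [0, 0, 0, 0, 0, 0], [0, 0, 0, 0, 0, 0], [0, 0, 0, 0, 0, 0], [0, 0, -1, 0, 0, 0], [0, 0, -3, 0, 0, 0], [0, 0, -6, 0, 0, 0], [0, 0, -9, 0, 0, 0], [0, 0, -12, 0, 0, 0], [0, 0, -14, 0, 0, 0], [0, 0, -14, 0, 0, 0]],
  ],
  hand=-1,
)

```text
time: 12.55
ee_pos: [0.4428, -0.0704, 0.1502]
eef_rot: [0.001, 1.0, -0.001, 0.003]
ft_force: [0.5, -0.3, 1.1]
width: 0.0869
grip_force: 0.0
```

```bash
python3 - <<'E'
from h import *
pose()
P=r.camera_params("top");f=lambda a,b,z:print((a,b),p2w(P,280+a/3,150+b/3,z).round(4))
for q in[(217,213,.026),(276,213,.026),(217,268,.01),(276,268,.01),(248,231,.056)]:f(*q)
c=p2w(P,280+248/3,150+231/3,.056);print(delta([c[0],c[1],.13],1.57))
W=r.camera_params("wrist");cv2.imwrite("pics/w5.png",r.camera("wrist")[:,:,::-1]);print(w2p(W,c))
E
```

```text
t 12.55 p [ 0.4428 -0.0704  0.1502] yyaw 1.5694 z [ 0.006 -0.003 -1.   ] q [ 0.86  0.04 -0.81  1.97  0.04  1.14  1.61] F [ 0.5 -0.3  1.1] w 0.0869 g 0.0
(217, 213) [0.5932 0.0144 0.026 ]
(276, 213) [ 0.5934 -0.0476  0.026 ]
(217, 268) [0.5375 0.0139 0.01  ]
(276, 268) [ 0.5377 -0.0483  0.01  ]
(248, 231) [ 0.567  -0.0153  0.056 ]
[-1.2394e+01  5.5390e+00  2.0880e+00 -3.0000e-03  6.0000e-03 -1.0000e-03]
(np.float64(401.69665325831033), np.float64(409.778790016209))
```

View pics/w5.png

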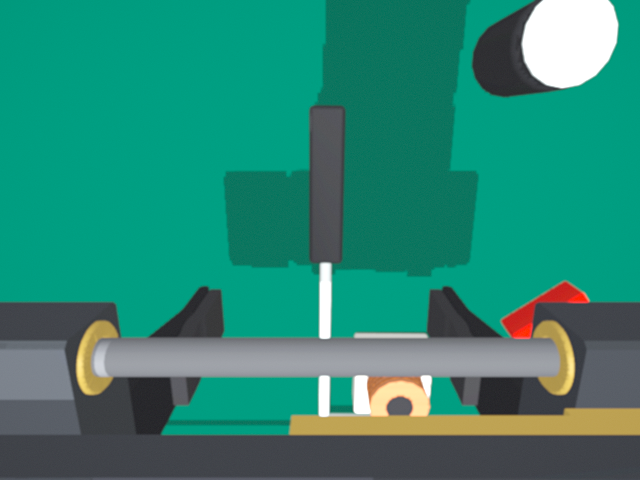

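The wrist view shows the hook lying flat and released, handle (327,185). The choke is upright with its coil at (400,405), and the fingers are clear. I'll move above the choke.

carry_out(
  steps=[
    [[-3, 1.4, 0, 0, 0, 0], [-6, 2.8, 0.5, 0, 0, 0], [-9, 4.1, 1.5, 0, 0, 0], [-11.2, 5.0, 2.5, 0, 0, 0], [-12.2, 5.4, 3.5, 0, 0, 0], [-12.2, 5.4, 4.5, 0, 0, 0], [-12.2, 5.4, 4.5, 0, 0, 0], [-12.2, 5.4, 4.5, 0, 0, 0]],
  ],
)

```text
time: 13.27
ee_pos: [0.5612, -0.0169, 0.0997]
eef_rot: [0.001, 1.0, -0.0, -0.001]
ft_force: [-0.1, 0.1, 0.2]
width: 0.0864
grip_force: 0.0
```

```bash
python3 - <<'E'
from h import *
pose();print(delta([.565,-.0165,.031],1.57))
E
```

```text
t 13.27 p [ 0.5612 -0.0169  0.0997] yyaw 1.5691 z [-0.002 -0.    -1.   ] q [ 0.61  0.41 -0.8   1.74  0.32  1.13  1.28] F [-0.1  0.1  0.2] w 0.0864 g 0.0
[-3.920e-01  4.500e-02  6.874e+00 -0.000e+00 -2.000e-03 -1.000e-03]
```

carry_out(
  steps=[
    [[-0.4, 0, 2, 0, 0, 0], [-0.4, 0, 4, 0, 0, 0], [-0.4, 0, 5.5, 0, 0, 0], [-0.4, 0, 6.4, 0, 0, 0], [-0.4, 0, 6.8, 0, 0, 0], [-0.4, 0, 6.8, 0, 0, 0], [-0.4, 0, 6.8, 0, 0, 0]],
  ],
)

```text
time: 13.85
ee_pos: [0.5669, -0.0168, 0.0335]
eef_rot: [0.001, 1.0, -0.0, 0.001]
ft_force: [0.1, 0.2, 0.1]
width: 0.087
grip_force: 0.0
```

carry_out(
  steps=[
    [[0, 0, 0, 0, 0, 0], [0, 0, 0, 0, 0, 0], [0, 0, 0, 0, 0, 0], [0, 0, 0, 0, 0, 0], [0, 0, 0, 0, 0, 0], [0, 0, 0, 0, 0, 0], [0, 0, 0, 0, 0, 0], [0, 0, 0, 0, 0, 0], [0, 0, 0, 0, 0, 0], [0, 0, 0, 0, 0, 0], [0, 0, 0, 0, 0, 0], [0, 0, 0, 0, 0, 0]],
  ],
  hand=1,
  squeeze=30,
)

```text
time: 14.85
ee_pos: [0.5666, -0.0167, 0.0325]
eef_rot: [0.001, 1.0, -0.0, -0.0]
ft_force: [-0.2, -0.6, 2.1]
width: 0.0435
grip_force: 30.0
```

```bash
python3 - <<'E'
from h import *
pose()
E
```

```text
t 14.85 p [ 0.5666 -0.0167  0.0325] yyaw 1.569 z [-0. -0. -1.] q [ 0.57  0.51 -0.76  1.78  0.4   1.02  1.22] F [-0.2 -0.6  2.1] w 0.0435 g 30.0
```

carry_out(
  steps=[
    [[0, 0, -0.5, 0, 0, 0], [0, 0, -1.5, 0, 0, 0], [0, 0, -3, 0, 0, 0], [0, 0, -5, 0, 0, 0], [0, 0, -7, 0, 0, 0], [0, 0, -9, 0, 0, 0], [0, 0, -10, 0, 0, 0], [0, 0, -10, 0, 0, 0], [0, 0, -10, 0, 0, 0], [0, 0, -10, 0, 0, 0]],
  ],
)

```text
time: 15.68
ee_pos: [0.5659, -0.0168, 0.1314]
eef_rot: [0.001, 1.0, -0.0, -0.001]
ft_force: [-0.3, 0.1, -3.5]
width: 0.0432
grip_force: 30.0
```

```bash
python3 - <<'E'
from h import *
pose();P=r.camera_params("top")
im=cv2.cvtColor(r.camera("top"),cv2.COLOR_RGB2BGR);cv2.imwrite("pics/t6.png",im)
# tray corners (top rim) by edges seen in crop0
pts=[p2w(P,240+a/3,130+b/3,.025)[:2] for a,b in[(24,334),(137,312),(162,442),(47,464)]]
print(np.round(pts,3).tolist(),np.mean(pts,0))
c=np.array([.4725,.271]);a=.2
for a in (.15,.2,.25):
  u=np.array([np.cos(a),np.sin(a)]);v=np.array([-u[1],u[0]])
  print(a,[((np.array(w2p(P,[*(c+s*.07*u+t*.06*v),.025]))-[240,130])*3).round(0).tolist() for s,t in[(1,1),(1,-1),(-1,-1),(-1,1)]])
print(delta([.4725,.271,.1325],1.57+.2))
E
```

```text
t 15.68 p [ 0.5659 -0.0168  0.1314] yyaw 1.569 z [-0.002 -0.    -1.   ] q [ 0.62  0.39 -0.81  1.7   0.3   1.19  1.3 ] F [-0.3  0.1 -3.5] w 0.0432 g 30.0
[[0.527, 0.341], [0.551, 0.224], [0.414, 0.196], [0.391, 0.313]] [0.47093623 0.26858754]
0.15 [[24.0, 329.0], [139.0, 312.0], [157.0, 444.0], [41.0, 461.0]]
0.2 [[22.0, 332.0], [135.0, 310.0], [160.0, 441.0], [45.0, 463.0]]
0.25 [[19.0, 336.0], [131.0, 308.0], [163.0, 437.0], [49.0, 466.0]]
[ 9.3790e+00  2.8757e+01 -1.1000e-01  0.0000e+00 -2.0000e-03 -2.0100e-01]
```

carry_out(
  steps=[
    [[0.5, 1, 0, 0, 0, 0], [1.2, 3, 0, 0, 0, -0.03], [2.1, 6, 0, 0, 0, -0.05], [3.1, 9, 0, 0, 0, -0.07], [4.1, 12, 0, 0, 0, -0.1], [5.1, 15, 0, 0, 0, -0.12], [6.1, 18, 0, 0, 0, -0.14], [7.1, 21, 0, 0, 0, -0.16], [8.1, 24, 0, 0, 0, -0.18], [8.9, 26.5, 0, 0, 0, -0.2], [9.3, 28, 0, 0, 0, -0.2], [9.5, 28.6, 0, 0, 0, -0.2], [9.5, 28.6, 0, 0, 0, -0.2], [9.5, 28.6, 0, 0, 0, -0.2], [9.5, 28.6, 0, 0, 0, -0.2], [9.5, 28.6, 0, 0, 0, -0.2]],
  ],
)

```text
time: 17.07
ee_pos: [0.4727, 0.2681, 0.1323]
eef_rot: [-0.098, 0.995, -0.0, -0.0]
ft_force: [0.3, 0.2, -3.1]
width: 0.0434
grip_force: 30.0
```

```bash
python3 - <<'E'
from h import *
pose();print(delta([.471,.269,.0385],1.77))
cv2.imwrite("pics/w7.png",r.camera("wrist")[:,:,::-1])
E
```

```text
t 17.07 p [0.4727 0.2681 0.1323] yyaw 1.767 z [-0.    -0.001 -1.   ] q [ 0.21  0.38 -0.97  1.75  0.34  1.19  0.92] F [ 0.3  0.2 -3.1] w 0.0434 g 30.0
[ 1.440e-01  1.270e-01  9.382e+00 -1.000e-03 -0.000e+00 -3.000e-03]
```

View pics/w7.png

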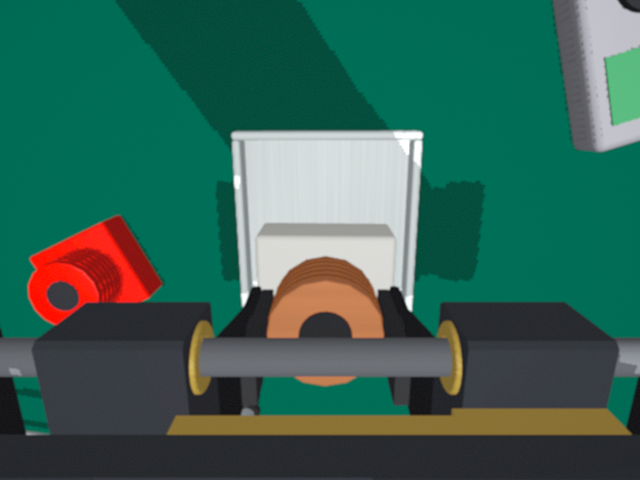

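The choke is centred across the tray and aligned with it: the tray's walls are at columns 240 and 415, the choke at 325. I'll lower it gently.

carry_out(
  steps=[
    [[0.1, 0.1, 2, 0, 0, 0], [0.1, 0.1, 4, 0, 0, 0], [0.1, 0.1, 6, 0, 0, 0], [0.1, 0.1, 7.5, 0, 0, 0], [0.1, 0.1, 8.4, 0, 0, 0], [0.1, 0.1, 8.8, 0, 0, 0], [0.1, 0.1, 9.0, 0, 0, 0], [0.1, 0.1, 9.1, 0, 0, 0], [0.1, 0.1, 9.2, 0, 0, 0], [0.1, 0.1, 9.3, 0, 0, 0], [0.1, 0.1, 9.3, 0, 0, 0], [0.1, 0.1, 9.3, 0, 0, 0], [0.1, 0.1, 9.3, 0, 0, 0]],
  ],
)

```text
time: 18.2
ee_pos: [0.4711, 0.2704, 0.0398]
eef_rot: [-0.099, 0.995, -0.0, 0.0]
ft_force: [0.6, 0.2, -3.3]
width: 0.043
grip_force: 30.0
```

```bash
python3 - <<'E'
from h import *
pose()
E
```

```text
t 18.2 p [0.4711 0.2704 0.0398] yyaw 1.7689 z [ 0.  0. -1.] q [ 0.14  0.5  -0.9   1.83  0.45  1.03  0.83] F [ 0.6  0.2 -3.3] w 0.043 g 30.0
```

carry_out(
  steps=[
    [[0, 0, 0.05, 0, 0, 0], [0, 0, 0.1, 0, 0, 0], [0, 0, 0.15, 0, 0, 0], [0, 0, 0.2, 0, 0, 0], [0, 0, 0.22, 0, 0, 0], [0, 0, 0.24, 0, 0, 0], [0, 0, 0.24, 0, 0, 0], [0, 0, 0.24, 0, 0, 0]],
  ],
)

```text
time: 18.87
ee_pos: [0.471, 0.2703, 0.0375]
eef_rot: [-0.099, 0.995, -0.0, 0.0]
ft_force: [-2.4, -2.1, 5.0]
width: 0.0435
grip_force: 30.0
```

Contact: the force changed from -3 N to +5 N. I'll release and retreat.

carry_out(
  steps=[
    [[0, 0, 0, 0, 0, 0], [0, 0, 0, 0, 0, 0], [0, 0, 0, 0, 0, 0], [0, 0, 0, 0, 0, 0], [0, 0, 0, 0, 0, 0], [0, 0, 0, 0, 0, 0], [0, 0, 0, 0, 0, 0], [0, 0, -1, 0, 0, 0], [0, 0, -3, 0, 0, 0], [0, 0, -5, 0, 0, 0], [0, 0, -8, 0, 0, 0], [0, 0, -11, 0, 0, 0], [2, -4, -14, 0, 0, 0], [4, -8, -17, 0, 0, 0], [4, -12, -18, 0, 0, 0], [4, -15, -18, 0, 0, 0], [4, -15, -18, 0, 0, 0], [4, -15, -18, 0, 0, 0]],
  ],
  hand=-1,
)

```text
time: 20.37
ee_pos: [0.4622, 0.1117, 0.2183]
eef_rot: [-0.096, 0.995, -0.001, 0.001]
ft_force: [0.6, 0.5, 0.4]
width: 0.0869
grip_force: 0.0
```

```bash
python3 - <<'E'
from h import *
pose()
a=cv2.cvtColor(r.camera("side"),cv2.COLOR_RGB2BGR);b=cv2.cvtColor(r.camera("top"),cv2.COLOR_RGB2BGR)
cv2.imwrite("pics/f8.png",np.hstack([cv2.resize(a[160:360,180:440],(400,308)),cv2.resize(b[130:330,230:490],(400,308))]))
E
```

```text
t 20.37 p [0.4622 0.1117 0.2183] yyaw 1.7628 z [ 0.002 -0.002 -1.   ] q [ 0.62  0.07 -0.97  1.81  0.07  1.29  1.39] F [0.6 0.5 0.4] w 0.0869 g 0.0
```

View pics/f8.png

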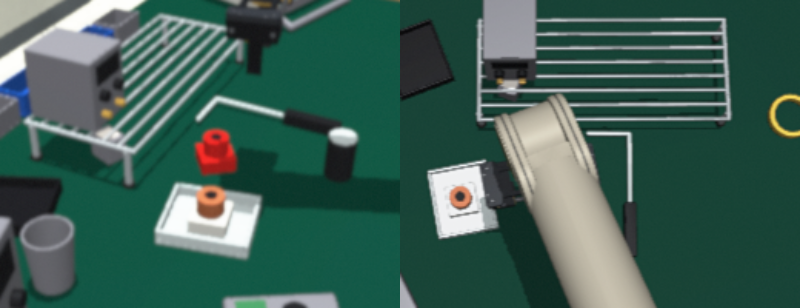

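The choke stands upright in the tray (side view at (210,210), top view at (460,197)). The hook lies flat on the bench, and the relay has not moved.

```bash
python3 -c "
from bench import r
print(r.close_job())"
```

```text
the job is handed in; nothing more can be done
None
```

The job is handed in at about 20 s: the choke was hooked fully out from under the rack, the hook was laid flat on the bench, and the choke stands upright in the aluminium tray with the relay left where it was.

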